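# Set the bench gauge to its mark and lock it

### The job

Roll the knurled brass wheel of the bench gauge under a fingertip until the sliding jaw has closed the gap so far that its white line stands in line with the red mark; move the jaw with the wheel only. Then press the blue lock paddle fully down with a fingertip and move clear. Touch gently, and lift or move nothing else: the ring on the gauge and the things around it stay where they are.

Things in the scene. Friction and masses are not known exactly. Their poses are not given: they have to be found in the camera images.
- gauge: Bench gauge: cream bed fixed to the table, 70 mm (x) by 370 mm (y), 30 mm high. Origin on the table, z up; y runs along the bed, from its end at y = -205 mm (lock paddle) past the wheel (y = -105 mm) and the sliding jaw to the fixed dark anvil block (y = 117 to 147 mm, top at z = 80 mm). The jaw closes towards +y.
- wheel_top (a point): Highest point of the knurled brass wheel, at (0, -105, 87) mm in the gauge's frame; does not turn with it. The wheel stands between two grey cheek plates (x = +-15 to +-21 mm, y = -143 to -67 mm, top at z = 78 mm): only its crown stands 9 mm proud. A fingertip pressed lightly on the crown (3 to 10 N) and drawn along the gauge's y rolls it almost without slip.
- wheel: The wheel, 64 mm in diameter, 24 mm wide, origin at its centre, axle along the gauge's x. Rolling its crown towards +y closes the jaw towards +y, 0.5 mm per 1 mm of rim travel (16 mm per rad); rolling it back opens it. The rim needs 1 to 2 N and the wheel stays where it is left. Several strokes are needed, lifting off between them.
- jaw: Sliding jaw, a black block 50 mm (x) by 30 mm (y) by 45 mm high on the bed, slides along the gauge's y, driven by the wheel. Origin at the centre of its underside, z = 30 mm on the gauge; axes parallel to the gauge's. Starts at y = -30 mm of the gauge; can travel 9.6 mm back and 80 mm forward.
- jaw_line (a point): The end of the jaw's white index line (4 mm wide, across the jaw's top along x) at the jaw's top edge on the +x side: (25, 0, 45) mm in the jaw's frame, z = 75 mm on the gauge. Axes parallel to the gauge's.
- mark (a point): Tip of the red mark: a 4 mm wide red blade on a red clamp (18 by 18 mm, up to z = 75 mm) fixed on the +x side of the bed, at another place along it each time, 20 to 50 mm ahead of the jaw's line at the start. At x = 27 mm, z = 75 mm of the gauge; axes parallel to it. The jaw passes beside it; the line is on the mark when both have the same y in the gauge's frame.
- lock_pad (a point): Where to press: upper face of the blue lock paddle, middle of the white stripe near its free end; moves with it. The paddle, 36 mm wide (x), 52 mm long, 6 mm thick, is hinged along the gauge's x at y = -151, z = 48 mm and starts raised about 29 degrees, free end towards -y, this point at z about 72 mm; pressed flat, the point is at y = -195, z = 51 mm.
- lock (a joint): Angle of the lock paddle: 0 raised (29 degrees above level), 0.5 rad fully down (level), its end stop. Starts at 0 to 0.06. It needs about 3 N at its free end and stays where it is left.
- ring: Loose steel bearing ring, 44 mm outside, 30 mm bore, 16 mm high, lying on the bed in front of the anvil. Origin at the centre of its underside. Leave it.
- master: Loose steel master ring, 70 mm outside, 40 mm bore, 22 mm high, on the table beyond the gauge. Leave it.
- block_case: Loose wooden case, 60 x 100 x 30 mm, on the table beyond the gauge. Leave it.
- driver: Loose screwdriver, 160 mm long, lying along the gauge on the table between the robot and the gauge. Leave it.
- mug: Loose blue mug, 76 mm wide, 90 mm high, on the left. Leave it.
- oiler: Loose white oil bottle with a red cap, 50 mm wide, 120 mm high, on the right. Leave it.
- roller_tray: Loose grey tray, 130 x 100 x 30 mm, on the left. Leave it.

How it is judged:
On the way, in this order (a step that is already met when the one before it is completed fails the run):
1. the jaw's white line is brought to the red mark with the wheel, with the lock paddle still up (y of jaw_line in the frame of mark between -0.003 and 0.003 m and linear speed of jaw below 0.003 m/s and value of joint lock below 0.2 rad), for 0.3 s.
2. the lock paddle is pressed fully down (value of joint lock above 0.43 rad), for 0.2 s.
At the end, for the whole second after the job is handed in: The jaw's white line is within 3 mm of the red mark along the bed and at rest, the lock paddle is down (above 0.43 of 0.5 rad), the ring is within 10 mm and the other loose things within 15 mm of where they started (y of jaw_line in the frame of mark between -0.003 and 0.003 m and linear speed of jaw below 0.003 m/s and value of joint lock above 0.43 rad and distance of ring from where it was at the start of the episode below 0.01 m and distance of each of master, block_case, driver, mug, oiler, roller_tray from where it was at the start of the episode below 0.015 m); the robot touches nothing.
It fails at once if the jaw is pushed directly instead of by the wheel (contact force between any of the fingers, the arm and jaw above 1.5 N).
It fails at once if the gauge (its wheel and lock paddle included) is squeezed or pressed hard (contact force between the fingers and gauge above 60 N).
It fails at once if the ring on the gauge is lifted or moved (distance of ring from where it was at the start of the episode above 0.01 m).
It fails at once if a thing around the gauge is lifted, carried or knocked away (distance of any of master, block_case, driver, mug, oiler, roller_tray from where it was at the start of the episode above 0.015 m).
It also fails if it takes over 58 s, if anything falls off the work surface, if the arm or the gripper's body presses on something with over 40 N, if the wrist force passes 120 N, or if a joint passes its speed limit or range.

### The arm

A 7-joint arm with a two-finger parallel gripper is mounted at the origin on the work surface. World frame = base frame: x ahead of the robot, y to its left, z up, the work surface at z = 0. Lengths are in m, angles in rad, forces in N, time in s.
With the tool pointing down it reaches from about 0.4 to 0.85 m from the base axis. Payload 10.4 kg.
Tool frame: the origin (TCP) lies between the finger pads; the fingertips stand manip.tcp_to_tips ahead of it and the grasp point (between the pads) lies 2 mm behind it (manip.tcp_to_tips is the distance from the TCP to the fingertips, in m); y points along the fingers, z is the direction in which the jaws open and shut, and the axes are right-handed (so a half turn about y gives the same grasp; the last joint's range is limited). The gripper opens to 85 mm and grips with 20 to 120 N. Pads are 22 mm wide; open, the fingers measure 114 mm over their backs; the gripper's body (76 mm by 85 mm) begins 54 mm behind the grasp point. The pads swing forward as they close: fully open they stand 13 mm farther back than shut.
Start: joints at [-1.134, 0.332, -0.065, 1.46, 0.022, 1.35, -0.088], TCP at [0.277, 0.56, 0.248] pointing down, gripper open.
Joint ranges: [-2.6, 2.6], [-0.5, 2.12], [-1.47, 1.34], [0.16, 2.42], [-1.27, 4.41], [0.06, 2.06], [-2.6, 2.6]. Speed limits (rad/s): [2.22, 2.22, 2.79, 2.79, 3.14, 3.14, 3.14].

### API

Orientations are given as a unit quaternion [x, y, z, w].
In Python, from workcell import manip gives the robot as it stands. The module is installed in compiled form; this text tells all that it offers.
- The arm moves only by the tool move_arm, never from a script. Its argument "increments" is a list of rows, each an object with "offset": the shift along the tool's x, y, z in m, a list of three; "yaw": the turn about the tool's y in degrees; "jaw": the closure in counts, from 0 (fully open) to 255 (shut). In form: [{"offset": [tx, ty, tz], "yaw": yaw, "jaw": jaw}, ...]. A call has 1 to 10 rows; each row is the pose to reach, as a shift and turn from the pose measured when the call began, along the tool's axes at that moment; what a row does not reach only later rows make up. A row lasts 1/12 s, in which the tool goes at most 41.7 mm and 7.16 degrees, less where a joint would pass 70% of its speed; a pose out of reach is approached as far as the arm can. A call with a gripper value outside its range is refused whole. The fingers move at their own pace and stop on an object; "squeeze" is the grip in N (left out, the last holds). Time passes only in rows, so rows that repeat a pose let the fingers close. It gives the time, the measured TCP pose, the force and the opening at its end, in the units of the state.
- manip.get_obs(): the state, without advancing time (a new reading comes with each control period).
- manip.camera(name): name is "scene" or "top" or "wrist"; returns a dict with "pixels" (384x512x3 uint8, red, green, blue), "depth" (384x512 float32, m along the optical axis (not along the pixel's ray), 0 where there is no reading), "intrinsics" (3x3 intrinsics, pixels), "R" (3x3) and "t" (3): a world point X has camera coordinates R X + t; the wrist camera has in their place "mount" (4x4, takes a point from camera to tool coordinates, whose origin is the TCP and whose axes are the tool frame's). Camera axes: x right, y down, z forward; pixel columns grow to the right and rows downward; lengths in m; the calibration is good to about 2 mm. A picture is of the moment at which its call begins: read the wrist's pose just before it.
- manip.hand_in(): hands the job in, once; it reports no verdict.
Trained networks look in a picture, given as the dict that the camera call returned (one of the last four; its "shot" number tells which), for a name from the list of things; names that differ only in an ending like _2 or _b are one class to them, and where a whole thing is asked for, a point or a joint stands for the part that bears it (a point fixed in the world has none). Each returns a list of dicts, best first, with "confidence" (0 to 1); they miss things now and then, are a little off and sometimes report something else, mostly with a low value. They report only what shows in the picture. A call takes as long as a camera call.
- manip.recognise(picture, query): "bbox" ([left, top, right, bottom] in pixels, round what is visible of it).
- manip.spot_point(picture, query): "centre" ([column, row] in pixels: a listed point, or the origin of a listed thing).
The state is a dict: "clock": time; "joint_pos": joint angles; "joint_velocities": joint speeds; "tau": joint torques, N m; "position": TCP position; "ee_rot": TCP orientation; "ft_force": force on the tool from outside, world axes, zero at the start; "torque": the same for the moment, N m; "grip_width": opening from 0.0 (shut) to 1.0 (fully open).
Only numpy, scipy, OpenCV 4.12 (cv2) and the standard library are available. Lean on these libraries where they do the work, as an engineer would, in place of code of your own. Each camera call takes 0.05 s, during which the arm holds its last target. There are 200 camera calls.

## Working session

There is one attempt and no reset: what is moved stays moved. The work goes in short steps, Python scripts to look and compute and a tool call to move; the robot and the scene stay as the last step left them, time stands still between calls to the robot, and variables do not carry over. Pictures are saved under pics/ and viewed, about 8 in all and at most 12, crops included, and the job is handed in when it is done.

Besides the shell and the picture viewer there is one more tool, called after "Emit:" by a JSON object that holds its "api" and its "payload". move_arm: Moves the arm, as the interface text tells. Its arguments: {"type":"object","properties":{"increments":{"type":"array","items":{"type":"object","properties":{"offset":{"type":"array","items":{"type":"number"}},"yaw":{"type":"number"},"jaw":{"type":"number"}}}},"squeeze":{"type":"number"}},"required":["increments"]}

```bash
mkdir -p pics
cat > h.py <<'E'
import numpy as np, cv2
from workcell import manip
def cam(n):
    o=manip.get_obs(); c=manip.camera(n)
    if n=="wrist":
        from scipy.spatial.transform import Rotation as Ro
        M=np.array(c["mount"]); Rt=Ro.from_quat(o["ee_rot"]).as_matrix()
        Rcw=Rt@M[:3,:3]; p=Rt@M[:3,3]+np.array(o["position"])
        c["_R"]=Rcw.T; c["_t"]=-Rcw.T@p
    else: c["_R"]=np.array(c["R"]); c["_t"]=np.array(c["t"])
    return c
def ray(c,px):
    d=np.linalg.inv(c["intrinsics"])@np.array([px[0],px[1],1.]); R=c["_R"]
    return -R.T@c["_t"], R.T@d
def at_z(c,px,z):
    o,d=ray(c,px); return o+d*(z-o[2])/d[2]
def at_depth(c,px):
    u,v=int(round(px[0])),int(round(px[1])); o,d=ray(c,px); return o+d*float(c["depth"][v,u])
def save(c,n,crop=None,s=1):
    im=c["pixels"][:,:,::-1]
    if crop: im=im[crop[1]:crop[3],crop[0]:crop[2]]
    cv2.imwrite("pics/"+n,cv2.resize(im,None,fx=s,fy=s,interpolation=cv2.INTER_CUBIC))
E
python3 - <<'E'
from h import *
np.set_printoptions(precision=4,suppress=True)
o=manip.get_obs(); print(o["clock"],o["position"],o["ee_rot"],o["ft_force"],o["grip_width"],manip.tcp_to_tips)
cs=[]
Z=dict(wheel_top=.087,jaw_line=.075,mark=.075,lock_pad=.072,ring=.03,gauge=0,jaw=.03)
for n in("scene","top"):
    c=cam(n);save(c,n+"0.png");cs.append(c["pixels"])
    for q,z in Z.items():
        for r in manip.spot_point(c,q)[:1]:
            print(n,q,np.array(r["centre"]),r["confidence"],at_z(c,r["centre"],z),at_depth(c,r["centre"]))
cv2.imwrite("pics/both.png",cv2.resize(np.vstack(cs)[:,:,::-1],(400,600)) if 0 else np.hstack([cv2.resize(x,(400,300)) for x in cs])[:,:,::-1])
E
```

```text
0.0 [0.2772 0.5597 0.2475] [ 0.689  -0.1612  0.1611 -0.688 ] [-0.0998 -0.6801  0.3207] 1.0049245148053172 0.017
scene wheel_top [195.8 195.7] 0.9 [ 0.4985 -0.1098  0.087 ] [ 0.5048 -0.1129  0.0923]
scene jaw_line [224.6 197. ] 0.81 [ 0.5332 -0.0393  0.075 ] [ 0.5371 -0.0416  0.0785]
scene mark [236.6 194.1] 0.71 [ 0.5403 -0.0043  0.075 ] [0.4929 0.0261 0.0321]
scene lock_pad [168.5 210.7] 0.61 [ 0.4989 -0.1933  0.072 ] [ 0.5029 -0.1948  0.0755]
scene ring [261. 197.] 0.65 [0.5417 0.08   0.03  ] [0.554  0.0709 0.0418]
scene gauge [233.3 210.6] 0.91 [ 0.5191 -0.0025 -0.    ] [ 0.5509 -0.0225  0.0308]
scene jaw [221.7 203.5] 0.61 [ 0.5046 -0.0325  0.03  ] [ 0.5396 -0.0529  0.0622]
top wheel_top [294.6 209.6] 0.63 [ 0.5074 -0.1144  0.087 ] [ 0.5078 -0.1147  0.0845]
top jaw_line [271.2 196.5] 0.6 [ 0.5485 -0.0424  0.075 ] [ 0.5582 -0.0447  0.019 ]
top mark [259.4 199.3] 0.63 [ 0.5386 -0.0058  0.075 ] [ 0.5468 -0.0063  0.026 ]
top lock_pad [320.6 216.3] 0.61 [ 0.4909 -0.1963  0.072 ] [ 0.4912 -0.1968  0.069 ]
top ring [235.  199.4] 0.63 [0.5437 0.0726 0.03  ] [0.5441 0.0727 0.0276]
top gauge [260.9 208.6] 0.84 [ 0.5202 -0.0123  0.    ] [ 0.5165 -0.0119  0.0257]
top jaw [268.2 208.1] 0.5 [ 0.5182 -0.0353  0.03  ] [ 0.5116 -0.0338  0.0752]
```

View pics/scene0.png

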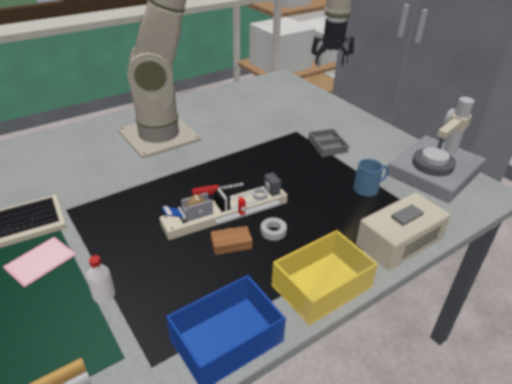

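View pics/top0.png

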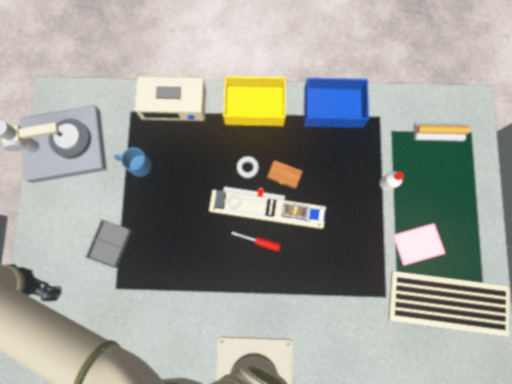

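The gauge lies nearly along world y, turned about -10°. The wheel is near (0.505, -0.112), the lock near (0.493, -0.195) and the mark near (0.54, -0.005). Next I compute the approach move.

```bash
cat >> h.py <<'E'
from scipy.spatial.transform import Rotation as Ro
np.set_printoptions(precision=4,suppress=True)
def axes():
    o=manip.get_obs(); return Ro.from_quat(o["ee_rot"]).as_matrix(), np.array(o["position"])
def to_tool(target):
    R,p=axes(); return R.T@(np.array(target)-p)
E
python3 - <<'E'
from h import *
R,p=axes(); print(R)
print(to_tool([.51,-.09,.26]))
c=manip.camera("wrist");print(c["mount"])
for s in (1,-1):
    g=s*np.array([.18,.98,0]); t=R.T@g; print("yaw deg",np.degrees(np.arctan2(t[0],t[2])))
E
```

```text
[[ 0.8962  0.      0.4437]
 [-0.4437  0.0001  0.8962]
 [-0.     -1.      0.0001]]
[ 0.497  -0.0117 -0.4794]
[[-0.0009  0.9527  0.3038 -0.0772]
 [ 0.0006 -0.3038  0.9527 -0.1253]
 [ 1.      0.0011 -0.0003  0.0009]
 [ 0.      0.      0.      1.    ]]
yaw deg -15.93515844161108
yaw deg 164.06484155838893
```

Emit:
{"api": "move_arm", "payload": {"increments": [{"offset": [0.03, -0.01, -0.03], "yaw": -6, "jaw": 255}, {"offset": [0.06, -0.01, -0.058], "yaw": -12, "jaw": 255}, {"offset": [0.09, -0.01, -0.087], "yaw": -16, "jaw": 255}, {"offset": [0.12, -0.01, -0.116], "yaw": -16, "jaw": 255}, {"offset": [0.15, -0.01, -0.145], "yaw": -16, "jaw": 255}, {"offset": [0.18, -0.01, -0.174], "yaw": -16, "jaw": 255}, {"offset": [0.21, -0.01, -0.203], "yaw": -16, "jaw": 255}, {"offset": [0.24, -0.01, -0.232], "yaw": -16, "jaw": 255}, {"offset": [0.27, -0.01, -0.261], "yaw": -16, "jaw": 255}, {"offset": [0.3, -0.01, -0.29], "yaw": -16, "jaw": 255}]}}

```text
clock: 1.68
position: [0.4172, 0.1667, 0.2587]
ee_rot: [-0.704, 0.064, -0.064, 0.705]
ft_force: [0.5, -0.3, 0.2]
grip_width: 0.002
```

Run:
```python
from h import *
o=manip.get_obs(); print(o["clock"],o["position"],o["ft_force"],o["grip_width"])
print(to_tool([.50,-.06,.26]))
```

```text
1.6833 [0.4172 0.1667 0.2587] [ 0.4607 -0.3282  0.229 ] 0.002031154975065171
[ 0.1222 -0.0015 -0.2081]
```

Emit:
{"api": "move_arm", "payload": {"increments": [{"offset": [0.02, 0, -0.034], "yaw": 0, "jaw": 255}, {"offset": [0.04, 0, -0.068], "yaw": 0, "jaw": 255}, {"offset": [0.06, 0, -0.102], "yaw": 0, "jaw": 255}, {"offset": [0.08, 0, -0.136], "yaw": 0, "jaw": 255}, {"offset": [0.09, 0, -0.17], "yaw": 0, "jaw": 255}, {"offset": [0.1, 0, -0.2], "yaw": 0, "jaw": 255}, {"offset": [0.1, 0, -0.21], "yaw": 0, "jaw": 255}, {"offset": [0.1, 0, -0.21], "yaw": 0, "jaw": 255}]}}

```text
clock: 2.35
position: [0.4775, -0.0609, 0.2587]
ee_rot: [-0.704, 0.065, -0.066, 0.704]
ft_force: [-0.1, 0.4, -0.2]
grip_width: 0.0
```

Run:
```python
from h import *
o=manip.get_obs(); print(o["clock"],o["position"],o["ee_rot"],o["ft_force"])
Z=dict(wheel_top=.087,jaw_line=.075,mark=.075,lock_pad=.072,ring=.03,gauge=0,jaw=.03)
c=cam("wrist");save(c,"w1.png",s=1.5)
for q,z in Z.items():
    for r in manip.spot_point(c,q)[:1]:
        print(q,np.array(r["centre"]),r["confidence"],at_z(c,r["centre"],z),at_depth(c,r["centre"]))
```

```text
2.35 [ 0.4775 -0.0609  0.2587] [-0.7039  0.0652 -0.0659  0.7043] [-0.0947  0.401  -0.1844]
jaw_line [283.9 228.3] 0.63 [ 0.5408 -0.0431  0.075 ] [ 0.5406 -0.0431  0.0755]
mark [325.1 228.2] 0.6 [ 0.548  -0.0039  0.075 ] [ 0.5496 -0.0034  0.0716]
lock_pad [118.9 212.6] 0.68 [ 0.4967 -0.1969  0.072 ] [ 0.4968 -0.1972  0.0715]
gauge [303.9 182.6] 0.75 [ 0.5221 -0.0107  0.    ] [ 0.5132 -0.0133  0.0287]
jaw [283.4 191.9] 0.78 [ 0.519  -0.0365  0.03  ] [ 0.5037 -0.0378  0.0762]
```

View pics/w1.png

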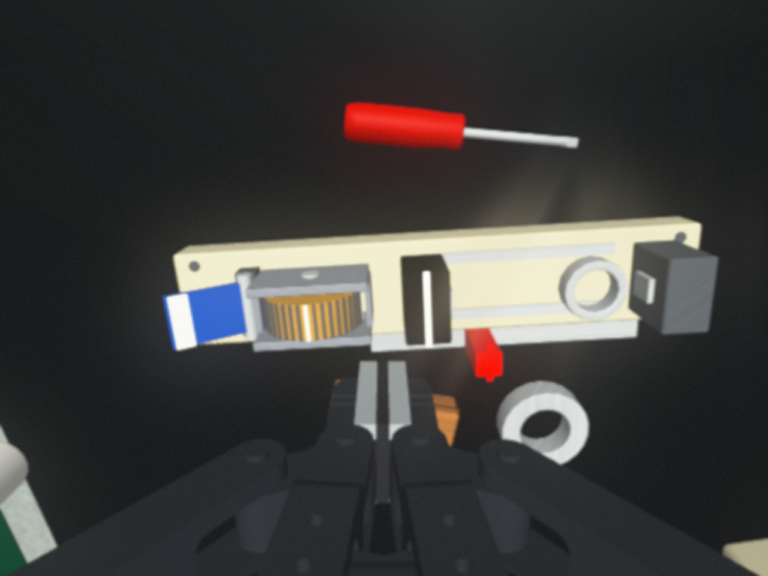

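Run:
```python
from h import *
print(to_tool([.505,-.124,.135]))
```

```text
[ 0.0385  0.1235 -0.0613]
```

Emit:
{"api": "move_arm", "payload": {"increments": [{"offset": [0.0095, 0.02, -0.015], "yaw": -3.2, "jaw": 255}, {"offset": [0.019, 0.05, -0.03], "yaw": -3.2, "jaw": 255}, {"offset": [0.03, 0.08, -0.045], "yaw": -3.2, "jaw": 255}, {"offset": [0.0385, 0.105, -0.061], "yaw": -3.2, "jaw": 255}, {"offset": [0.0385, 0.12, -0.061], "yaw": -3.2, "jaw": 255}, {"offset": [0.0385, 0.1235, -0.061], "yaw": -3.2, "jaw": 255}, {"offset": [0.0385, 0.1235, -0.061], "yaw": -3.2, "jaw": 255}]}}

```text
clock: 3.33
position: [0.5045, -0.123, 0.1341]
ee_rot: [-0.705, 0.044, -0.043, 0.706]
ft_force: [-0.5, -0.1, -0.4]
grip_width: -0.001
```

Run:
```python
from h import *
o=manip.get_obs(); print(o["clock"],o["position"],o["ee_rot"],o["ft_force"])
c=cam("wrist");save(c,"w2.png",s=1.5)
for q,z in dict(wheel_top=.087,jaw_line=.075,mark=.075,lock_pad=.072).items():
    for r in manip.spot_point(c,q)[:1]:
        print(q,np.array(r["centre"]),r["confidence"],at_z(c,r["centre"],z),at_depth(c,r["centre"]))
```

```text
3.3333 [ 0.5045 -0.123   0.1341] [-0.7055  0.0438 -0.0427  0.7061] [-0.4944 -0.1241 -0.3668]
wheel_top [272.9 234.8] 0.63 [ 0.5083 -0.1127  0.087 ] [ 0.5082 -0.1127  0.0873]
jaw_line [393.2 268.3] 0.64 [ 0.5445 -0.0433  0.075 ] [ 0.5908 -0.0155  0.0014]
mark [458.2 268.2] 0.69 [ 0.5492 -0.0045  0.075 ] [ 0.5492 -0.0044  0.075 ]
lock_pad [127.6 222.7] 0.9 [ 0.4973 -0.1963  0.072 ] [ 0.4972 -0.1961  0.0723]
```

View pics/w2.png

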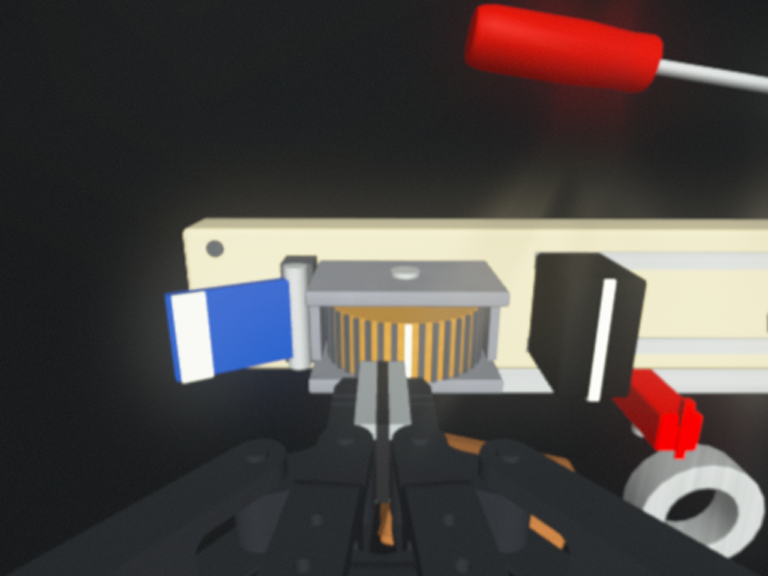

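Emit:
{"api": "move_arm", "payload": {"increments": [{"offset": [0, 0.012, 0], "yaw": 0, "jaw": 255}, {"offset": [0, 0.014, 0], "yaw": 0, "jaw": 255}, {"offset": [0, 0.016, 0], "yaw": 0, "jaw": 255}, {"offset": [0, 0.016, 0], "yaw": 0, "jaw": 255}]}}

```text
clock: 3.92
position: [0.5054, -0.123, 0.1196]
ee_rot: [-0.705, 0.042, -0.044, 0.706]
ft_force: [-0.1, -0.5, -0.5]
grip_width: -0.001
```

Run:
```python
from h import *
o=manip.get_obs(); print(o["clock"],o["position"],o["ft_force"])
c=cam("wrist");d=c["depth"]; 
print(d[236:250:2,240:274:3])
for v in (240,244,248): print([tuple(at_depth(c,(u,v)).round(4)) for u in (242,246,266,270)])
```

```text
3.9167 [ 0.5054 -0.123   0.1196] [-0.0802 -0.4643 -0.5112]
[[0.1787 0.1763 0.1769 0.1771 0.1742 0.1749 0.1754 0.174  0.1733 0.1737
  0.1737 0.1728]
 [0.1796 0.1772 0.1774 0.1765 0.1742 0.1751 0.1752 0.1745 0.1722 0.1738
  0.1736 0.1723]
 [0.1798 0.1764 0.1774 0.1766 0.1751 0.1738 0.1755 0.1725 0.1736 0.1747
  0.1742 0.1732]
 [0.1522 0.1495 0.1504 0.1507 0.1507 0.1508 0.1507 0.1495 0.1509 0.1508
  0.1753 0.1738]
 [0.1497 0.1477 0.1484 0.1484 0.1485 0.1483 0.1488 0.1494 0.1487 0.1483
  0.1746 0.1725]
 [0.1461 0.1466 0.1465 0.1465 0.1469 0.1472 0.1468 0.147  0.1464 0.1464
  0.147  0.1741]
 [0.145  0.1454 0.1441 0.145  0.1441 0.1436 0.1448 0.1446 0.1446 0.145
  0.1449 0.1746]]
[(np.float64(0.5053), np.float64(-0.1287), np.float64(0.0835)), (np.float64(0.5055), np.float64(-0.1267), np.float64(0.0835)), (np.float64(0.5059), np.float64(-0.1165), np.float64(0.0853)), (np.float64(0.5056), np.float64(-0.1145), np.float64(0.0863))]
[(np.float64(0.4943), np.float64(-0.1263), np.float64(0.1106)), (np.float64(0.4947), np.float64(-0.1246), np.float64(0.1103)), (np.float64(0.4954), np.float64(-0.1161), np.float64(0.111)), (np.float64(0.5077), np.float64(-0.1147), np.float64(0.0866))]
[(np.float64(0.4942), np.float64(-0.1262), np.float64(0.1146)), (np.float64(0.4943), np.float64(-0.1245), np.float64(0.1148)), (np.float64(0.4953), np.float64(-0.1162), np.float64(0.1148)), (np.float64(0.4959), np.float64(-0.1146), np.float64(0.114))]
```

Emit:
{"api": "move_arm", "payload": {"increments": [{"offset": [0, 0.007, 0], "yaw": 0, "jaw": 255}, {"offset": [0, 0.011, 0], "yaw": 0, "jaw": 255}, {"offset": [0, 0.013, 0], "yaw": 0, "jaw": 255}, {"offset": [0, 0.013, 0], "yaw": 0, "jaw": 255}]}}

```text
clock: 4.3
position: [0.5052, -0.1231, 0.1062]
ee_rot: [-0.705, 0.043, -0.043, 0.706]
ft_force: [0.1, -0.4, -0.9]
grip_width: 0.002
```

Emit:
{"api": "move_arm", "payload": {"increments": [{"offset": [0, 0.002, 0], "yaw": 0, "jaw": 255}, {"offset": [0, 0.002, 0], "yaw": 0, "jaw": 255}, {"offset": [0, 0.002, 0], "yaw": 0, "jaw": 255}]}}

```text
clock: 4.55
position: [0.5053, -0.1231, 0.1043]
ee_rot: [-0.705, 0.043, -0.044, 0.706]
ft_force: [0.1, 0.4, 0.4]
grip_width: -0.0
```

Emit:
{"api": "move_arm", "payload": {"increments": [{"offset": [0, 0.001, 0], "yaw": 0, "jaw": 255}, {"offset": [0, 0.001, 0], "yaw": 0, "jaw": 255}, {"offset": [0, 0.001, 0], "yaw": 0, "jaw": 255}]}}

```text
clock: 4.8
position: [0.5054, -0.1232, 0.1038]
ee_rot: [-0.705, 0.043, -0.044, 0.706]
ft_force: [-1.9, -0.4, 6.5]
grip_width: 0.002
```

Emit:
{"api": "move_arm", "payload": {"increments": [{"offset": [0, 0.0005, 0.003], "yaw": 0, "jaw": 255}, {"offset": [0, 0.0005, 0.006], "yaw": 0, "jaw": 255}, {"offset": [0, 0.0005, 0.009], "yaw": 0, "jaw": 255}, {"offset": [0, 0.0005, 0.012], "yaw": 0, "jaw": 255}, {"offset": [0, 0.0005, 0.015], "yaw": 0, "jaw": 255}, {"offset": [0, 0.0005, 0.018], "yaw": 0, "jaw": 255}, {"offset": [0, 0.0005, 0.018], "yaw": 0, "jaw": 255}]}}

```text
clock: 5.38
position: [0.5078, -0.1049, 0.1038]
ee_rot: [-0.705, 0.042, -0.044, 0.706]
ft_force: [-2.0, 0.7, 5.9]
grip_width: -0.001
```

Run:
```python
from h import *
o=manip.get_obs(); print(o["clock"],o["position"],o["ft_force"])
c=cam("wrist")
for q,z in dict(jaw_line=.075,mark=.075).items():
    for r in manip.spot_point(c,q)[:1]:
        print(q,np.array(r["centre"]),r["confidence"],at_z(c,r["centre"],z),at_depth(c,r["centre"]))
```

```text
5.3833 [ 0.5078 -0.1049  0.1038] [-2.0015  0.7158  5.8721]
jaw_line [402.4 289.5] 0.84 [ 0.5418 -0.0318  0.075 ] [ 0.542  -0.0317  0.0748]
mark [456.2 295.1] 0.61 [ 0.5486 -0.0041  0.075 ] [ 0.5495 -0.0035  0.0738]
```

Emit:
{"api": "move_arm", "payload": {"increments": [{"offset": [0, -0.003, 0], "yaw": 0, "jaw": 255}, {"offset": [0, -0.006, 0], "yaw": 0, "jaw": 255}, {"offset": [0, -0.006, -0.01], "yaw": 0, "jaw": 255}, {"offset": [0, -0.006, -0.019], "yaw": 0, "jaw": 255}, {"offset": [0, -0.006, -0.019], "yaw": 0, "jaw": 255}, {"offset": [0, -0.003, -0.019], "yaw": 0, "jaw": 255}, {"offset": [0, -0.001, -0.019], "yaw": 0, "jaw": 255}, {"offset": [0, 0.0, -0.019], "yaw": 0, "jaw": 255}, {"offset": [0, 0.0005, -0.019], "yaw": 0, "jaw": 255}, {"offset": [0, 0.0005, -0.019], "yaw": 0, "jaw": 255}]}}

```text
clock: 6.37
position: [0.5054, -0.1238, 0.1036]
ee_rot: [-0.705, 0.043, -0.044, 0.707]
ft_force: [-3.6, 0.2, 9.0]
grip_width: 0.001
```

Emit:
{"api": "move_arm", "payload": {"increments": [{"offset": [0, 0.0003, 0.003], "yaw": 0, "jaw": 255}, {"offset": [0, 0.0003, 0.006], "yaw": 0, "jaw": 255}, {"offset": [0, 0.0003, 0.009], "yaw": 0, "jaw": 255}, {"offset": [0, 0.0003, 0.012], "yaw": 0, "jaw": 255}, {"offset": [0, 0.0003, 0.015], "yaw": 0, "jaw": 255}, {"offset": [0, 0.0003, 0.018], "yaw": 0, "jaw": 255}, {"offset": [0, 0.0003, 0.019], "yaw": 0, "jaw": 255}, {"offset": [0, 0.0003, 0.019], "yaw": 0, "jaw": 255}]}}

```text
clock: 7.03
position: [0.5079, -0.1042, 0.1037]
ee_rot: [-0.705, 0.042, -0.043, 0.707]
ft_force: [-2.5, 0.7, 7.5]
grip_width: -0.002
```

Emit:
{"api": "move_arm", "payload": {"increments": [{"offset": [0, -0.003, 0], "yaw": 0, "jaw": 255}, {"offset": [0, -0.006, 0], "yaw": 0, "jaw": 255}, {"offset": [0, -0.006, -0.01], "yaw": 0, "jaw": 255}, {"offset": [0, -0.006, -0.019], "yaw": 0, "jaw": 255}, {"offset": [0, -0.006, -0.019], "yaw": 0, "jaw": 255}, {"offset": [0, -0.003, -0.019], "yaw": 0, "jaw": 255}, {"offset": [0, -0.001, -0.019], "yaw": 0, "jaw": 255}, {"offset": [0, 0.0, -0.019], "yaw": 0, "jaw": 255}, {"offset": [0, 0.0002, -0.019], "yaw": 0, "jaw": 255}, {"offset": [0, 0.0002, -0.019], "yaw": 0, "jaw": 255}]}}

```text
clock: 7.87
position: [0.5056, -0.1231, 0.1037]
ee_rot: [-0.705, 0.042, -0.043, 0.707]
ft_force: [-3.3, -1.1, 9.2]
grip_width: 0.003
```

```bash
cat > m.py <<'E'
from h import *
o=manip.get_obs(); print(o["clock"],o["position"],o["ft_force"])
c=cam("wrist"); P={}
for q in ("jaw_line","mark"):
    for r in manip.spot_point(c,q)[:1]:
        P[q]=at_z(c,r["centre"],.075); print(q,np.array(r["centre"]),r["confidence"],P[q])
if len(P)==2: d=P["mark"]-P["jaw_line"]; print("gap",d@[.127,.992,0],"dx",d@[.992,-.127,0])
import sys
if len(sys.argv)>1: save(c,sys.argv[1],(320,180,512,330),4)
E
python3 m.py
```

```text
7.8667 [ 0.5056 -0.1231  0.1037] [-3.2986 -1.0991  9.2208]
jaw_line [453.7 294.6] 0.75 [ 0.5458 -0.0236  0.075 ]
mark [490.  295.7] 0.86 [ 0.5488 -0.0049  0.075 ]
gap 0.018922500653334215 dx 0.0005463458730536348
```

Emit:
{"api": "move_arm", "payload": {"increments": [{"offset": [0, 0.0003, 0.003], "yaw": 0, "jaw": 255}, {"offset": [0, 0.0003, 0.006], "yaw": 0, "jaw": 255}, {"offset": [0, 0.0003, 0.009], "yaw": 0, "jaw": 255}, {"offset": [0, 0.0003, 0.012], "yaw": 0, "jaw": 255}, {"offset": [0, 0.0003, 0.015], "yaw": 0, "jaw": 255}, {"offset": [0, 0.0003, 0.018], "yaw": 0, "jaw": 255}, {"offset": [0, 0.0003, 0.019], "yaw": 0, "jaw": 255}, {"offset": [0, 0.0003, 0.019], "yaw": 0, "jaw": 255}]}}

```text
clock: 8.68
position: [0.5081, -0.1035, 0.1036]
ee_rot: [-0.705, 0.042, -0.043, 0.707]
ft_force: [-1.4, 1.3, 5.4]
grip_width: -0.002
```

Emit:
{"api": "move_arm", "payload": {"increments": [{"offset": [0, -0.003, 0], "yaw": 0, "jaw": 255}, {"offset": [0, -0.006, 0], "yaw": 0, "jaw": 255}, {"offset": [0, -0.006, -0.01], "yaw": 0, "jaw": 255}, {"offset": [0, -0.006, -0.019], "yaw": 0, "jaw": 255}, {"offset": [0, -0.006, -0.019], "yaw": 0, "jaw": 255}, {"offset": [0, -0.003, -0.019], "yaw": 0, "jaw": 255}, {"offset": [0, -0.001, -0.019], "yaw": 0, "jaw": 255}, {"offset": [0, 0.0, -0.019], "yaw": 0, "jaw": 255}, {"offset": [0, 0.0002, -0.019], "yaw": 0, "jaw": 255}, {"offset": [0, 0.0002, -0.019], "yaw": 0, "jaw": 255}]}}

```text
clock: 9.52
position: [0.5058, -0.1224, 0.1038]
ee_rot: [-0.705, 0.042, -0.043, 0.707]
ft_force: [-3.7, -1.0, 9.6]
grip_width: 0.004
```

```bash
python3 m.py w3.png
```

```text
9.5167 [ 0.5058 -0.1224  0.1038] [-3.7175 -0.9842  9.6145]
mark [489.  294.4] 0.72 [ 0.5481 -0.0047  0.075 ]
```

View pics/w3.png

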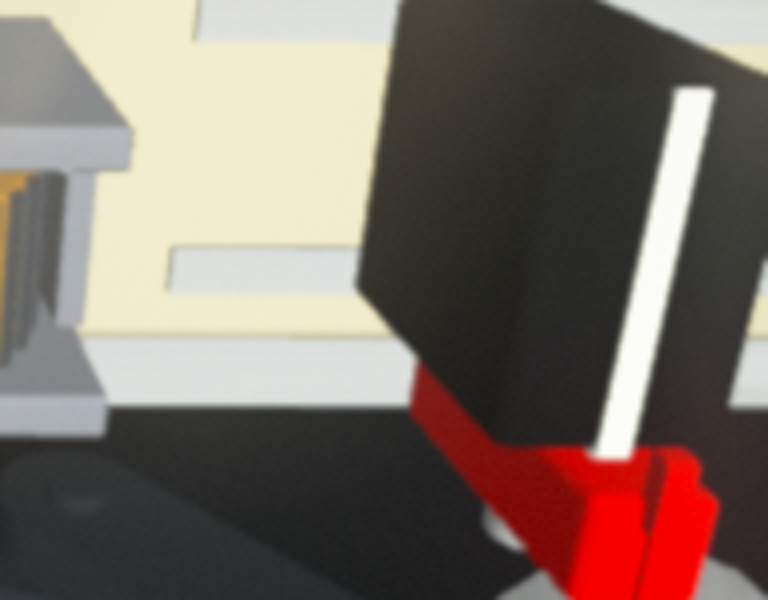

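Emit:
{"api": "move_arm", "payload": {"increments": [{"offset": [0, 0.0003, 0.003], "yaw": 0, "jaw": 255}, {"offset": [0, 0.0003, 0.006], "yaw": 0, "jaw": 255}, {"offset": [0, 0.0003, 0.009], "yaw": 0, "jaw": 255}, {"offset": [0, 0.0003, 0.01], "yaw": 0, "jaw": 255}, {"offset": [0, 0.0003, 0.01], "yaw": 0, "jaw": 255}]}}

```text
clock: 10.08
position: [0.5071, -0.112, 0.104]
ee_rot: [-0.705, 0.042, -0.042, 0.707]
ft_force: [-4.4, 1.1, 9.8]
grip_width: -0.0
```

```bash
sed -i 's/(320,180,512,330),4/(380,230,508,326),6/' m.py; python3 m.py w4.png
python3 - <<'E'
from h import *
c=cam("scene")
P={}
for q in ("jaw_line","mark"):
    for r in manip.spot_point(c,q)[:1]: P[q]=at_z(c,r["centre"],.075); print(q,r,P[q])
c=cam("top")
for q in ("jaw_line","mark"):
    for r in manip.spot_point(c,q)[:1]: P[q]=at_z(c,r["centre"],.075); print(q,r,P[q])
E
```

```text
10.0833 [ 0.5071 -0.112   0.104 ] [-4.3614  1.1205  9.8361]
jaw_line [461.7 293.6] 0.7 [ 0.5473 -0.0081  0.075 ]
mark [469.3 292.9] 0.94 [ 0.5474 -0.0043  0.075 ]
gap 0.0038557840842843027 dx -0.0004468643823594522
jaw_line {'centre': [234.6, 193.8], 'confidence': 0.8} [ 0.536  -0.0082  0.075 ]
mark {'centre': [236.4, 192.7], 'confidence': 0.48} [ 0.5345 -0.0012  0.075 ]
jaw_line {'centre': [262.9, 196.8], 'confidence': 0.46} [ 0.5468 -0.0165  0.075 ]
mark {'centre': [256.1, 196.7], 'confidence': 0.55} [0.5466 0.0047 0.075 ]
```

View pics/w4.png

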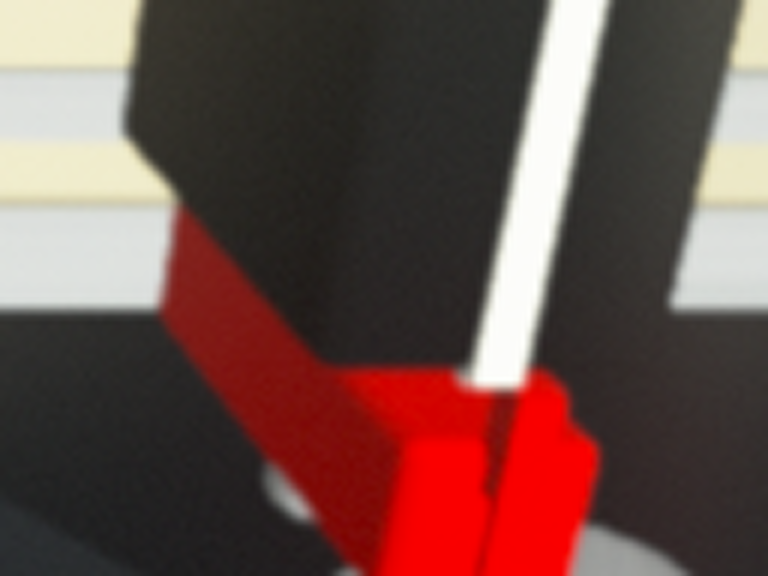

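Emit:
{"api": "move_arm", "payload": {"increments": [{"offset": [0, 0.0003, 0.002], "yaw": 0, "jaw": 255}, {"offset": [0, 0.0003, 0.004], "yaw": 0, "jaw": 255}, {"offset": [0, 0.0003, 0.006], "yaw": 0, "jaw": 255}, {"offset": [0, 0.0003, 0.006], "yaw": 0, "jaw": 255}]}}

```text
clock: 10.87
position: [0.5079, -0.1054, 0.1038]
ee_rot: [-0.704, 0.042, -0.042, 0.707]
ft_force: [-2.3, -0.3, 6.3]
grip_width: 0.002
```

```bash
python3 m.py w5.png
```

```text
10.8667 [ 0.5079 -0.1054  0.1038] [-2.3297 -0.2683  6.2869]
jaw_line [455.8 292.4] 0.63 [ 0.5469 -0.0047  0.075 ]
mark [453.6 294.5] 0.94 [ 0.5481 -0.0057  0.075 ]
gap -0.0009060805902547837 dx 0.001264005003875466
```

View pics/w5.png

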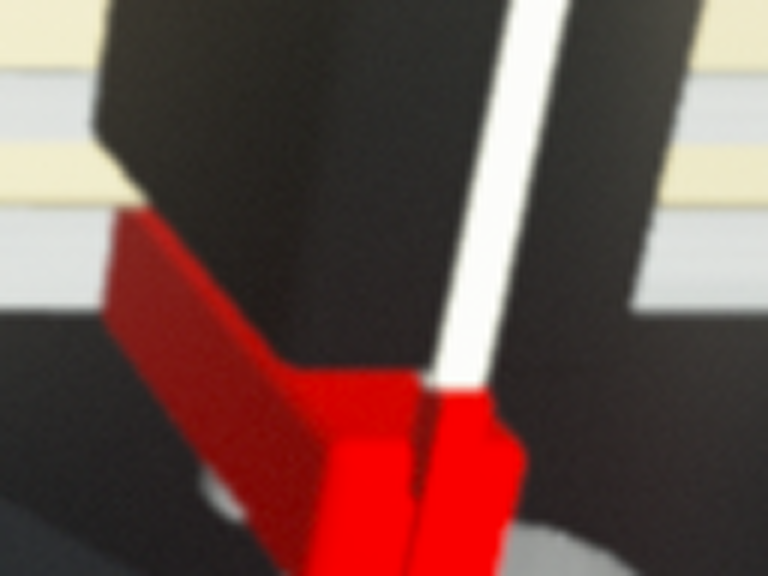

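The line end (col 463) and the blade (col 466) agree to about 0.3 mm in the ×6 crop. I'll dwell briefly, lift straight off and go over the lock pad.

Emit:
{"api": "move_arm", "payload": {"increments": [{"offset": [0, 0, 0], "yaw": 0, "jaw": 255}, {"offset": [0, -0.002, 0], "yaw": 0, "jaw": 255}, {"offset": [0, -0.01, 0], "yaw": 0, "jaw": 255}, {"offset": [0, -0.02, 0], "yaw": 0, "jaw": 255}, {"offset": [0, -0.03, 0], "yaw": 0, "jaw": 255}, {"offset": [0, -0.03, 0], "yaw": 0, "jaw": 255}, {"offset": [0, -0.03, 0], "yaw": 0, "jaw": 255}]}}

```text
clock: 11.6
position: [0.5085, -0.1056, 0.1348]
ee_rot: [-0.704, 0.041, -0.043, 0.708]
ft_force: [-0.1, -0.5, -0.4]
grip_width: -0.001
```

```bash
python3 m.py w6.png
python3 - <<'E'
from h import *
c=cam("wrist")
for r in manip.spot_point(c,"lock_pad")[:1]: print(r,at_z(c,r["centre"],.072),at_depth(c,r["centre"]))
print(to_tool([.4955,-.2005,.115]))
E
```

```text
11.6 [ 0.5085 -0.1056  0.1348] [-0.1417 -0.475  -0.4088]
jaw_line [426.7 262.4] 0.55 [ 0.5476 -0.005   0.075 ]
mark [427.  264.8] 0.98 [ 0.5492 -0.0047  0.075 ]
gap 0.0004452358031674668 dx 0.001624183519530942
{'centre': [93.1, 219.2], 'confidence': 0.84} [ 0.4961 -0.1976  0.072 ] [ 0.4959 -0.1973  0.0725]
[-0.0008  0.018  -0.0958]
```

Emit:
{"api": "move_arm", "payload": {"increments": [{"offset": [-0.001, 0, -0.025], "yaw": 0, "jaw": 255}, {"offset": [-0.001, 0, -0.05], "yaw": 0, "jaw": 255}, {"offset": [-0.001, 0, -0.075], "yaw": 0, "jaw": 255}, {"offset": [-0.001, 0, -0.095], "yaw": 0, "jaw": 255}, {"offset": [-0.001, 0.01, -0.095], "yaw": 0, "jaw": 255}, {"offset": [-0.001, 0.018, -0.095], "yaw": 0, "jaw": 255}, {"offset": [-0.001, 0.018, -0.095], "yaw": 0, "jaw": 255}]}}

```text
clock: 12.43
position: [0.4944, -0.1986, 0.1129]
ee_rot: [-0.704, 0.043, -0.041, 0.708]
ft_force: [0.4, -0.2, -0.5]
grip_width: 0.003
```

Emit:
{"api": "move_arm", "payload": {"increments": [{"offset": [0, 0.005, 0], "yaw": 0, "jaw": 255}, {"offset": [0, 0.01, 0], "yaw": 0, "jaw": 255}, {"offset": [0, 0.015, 0], "yaw": 0, "jaw": 255}, {"offset": [0, 0.02, 0], "yaw": 0, "jaw": 255}, {"offset": [0, 0.025, 0], "yaw": 0, "jaw": 255}, {"offset": [0, 0.03, 0], "yaw": 0, "jaw": 255}, {"offset": [0, 0.035, 0], "yaw": 0, "jaw": 255}, {"offset": [0, 0.04, 0], "yaw": 0, "jaw": 255}, {"offset": [0, 0.04, 0], "yaw": 0, "jaw": 255}]}}

```text
clock: 13.18
position: [0.4939, -0.1982, 0.072]
ee_rot: [-0.704, 0.043, -0.04, 0.708]
ft_force: [-0.3, -0.0, 0.1]
grip_width: 0.0
```

Emit:
{"api": "move_arm", "payload": {"increments": [{"offset": [0, 0.002, 0], "yaw": 0, "jaw": 255}, {"offset": [0, 0.004, 0], "yaw": 0, "jaw": 255}, {"offset": [0, 0.0045, 0], "yaw": 0, "jaw": 255}, {"offset": [0, 0.0045, 0], "yaw": 0, "jaw": 255}]}}

```text
clock: 13.52
position: [0.494, -0.1984, 0.0679]
ee_rot: [-0.704, 0.043, -0.04, 0.708]
ft_force: [-1.8, -1.0, 8.4]
grip_width: 0.001
```

Run:
```python
from h import *
o=manip.get_obs(); print(o["clock"],o["position"],o["ft_force"])
c=cam("wrist");save(c,"w7.png")
for q in ("lock_pad",):
  for r in manip.spot_point(c,q)[:1]: print(r,at_depth(c,r["centre"]))
```

```text
13.5167 [ 0.494  -0.1984  0.0679] [-1.7651 -0.9782  8.4345]
```

View pics/w7.png

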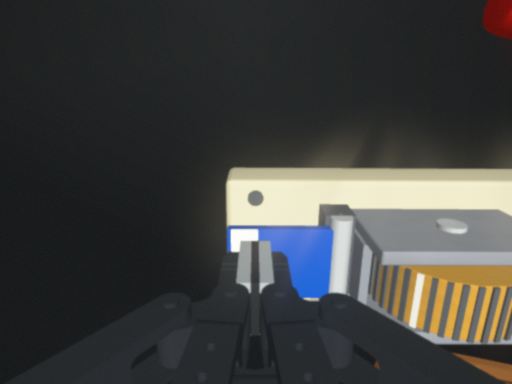

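The paddle looks level, with the tip at z ≈ 0.051 and the force rising at the stop. I'll press slightly more and then move clear.

Emit:
{"api": "move_arm", "payload": {"increments": [{"offset": [0, 0.001, 0], "yaw": 0, "jaw": 255}, {"offset": [0, 0.001, 0], "yaw": 0, "jaw": 255}, {"offset": [0, 0.001, 0], "yaw": 0, "jaw": 255}]}}

```text
clock: 13.87
position: [0.4941, -0.1984, 0.0677]
ee_rot: [-0.704, 0.043, -0.041, 0.708]
ft_force: [-5.0, 0.4, 13.0]
grip_width: -0.0
```

Emit:
{"api": "move_arm", "payload": {"increments": [{"offset": [0, -0.01, 0], "yaw": 0, "jaw": 255}, {"offset": [0, -0.03, 0], "yaw": 0, "jaw": 255}, {"offset": [0, -0.06, 0], "yaw": 0, "jaw": 255}, {"offset": [0, -0.08, 0.02], "yaw": 0, "jaw": 255}, {"offset": [0, -0.09, 0.05], "yaw": 0, "jaw": 255}, {"offset": [0, -0.1, 0.08], "yaw": 0, "jaw": 255}, {"offset": [0, -0.1, 0.1], "yaw": 0, "jaw": 255}, {"offset": [0, -0.1, 0.11], "yaw": 0, "jaw": 255}, {"offset": [0, -0.1, 0.11], "yaw": 0, "jaw": 255}, {"offset": [0, -0.1, 0.11], "yaw": 0, "jaw": 255}]}}

```text
clock: 14.7
position: [0.5071, -0.0905, 0.1681]
ee_rot: [-0.704, 0.043, -0.04, 0.708]
ft_force: [0.3, 0.5, -0.1]
grip_width: -0.002
```

```bash
sed -i 's/(380,230,508,326),6/None,1.5/' m.py; python3 m.py w8.png
python3 - <<'E'
from h import *
c=cam("wrist")
for q in ("lock_pad","ring"):
  for r in manip.spot_point(c,q)[:1]: print(q,r,at_z(c,r["centre"],.051 if q=="lock_pad" else .03),at_depth(c,r["centre"]))
E
```

```text
14.7 [ 0.5071 -0.0905  0.1681] [ 0.3099  0.4695 -0.146 ]
jaw_line [380.7 243.7] 0.64 [ 0.5476 -0.0058  0.075 ]
mark [382.9 242.7] 0.67 [ 0.547  -0.0043  0.075 ]
gap 0.0014416054649627015 dx -0.0007761321690703281
lock_pad {'centre': [100.7, 194.7], 'confidence': 0.6} [ 0.4954 -0.2031  0.051 ] [ 0.4955 -0.2032  0.0508]
ring {'centre': [464.5, 195.5], 'confidence': 0.96} [0.537  0.0757 0.03  ] [0.5365 0.075  0.0312]
```

View pics/w8.png

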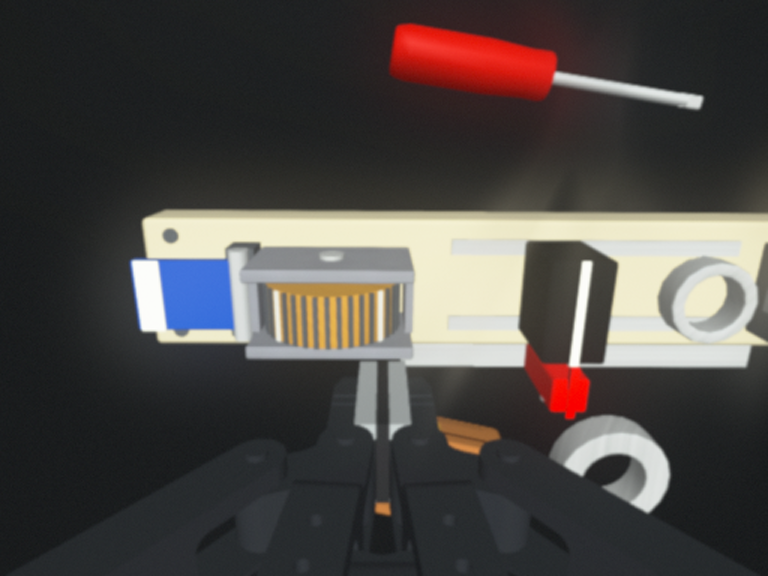

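The paddle is level (pad at z = 0.051), and the white line at (574,366) runs straight into the red blade. The other things in view look undisturbed and the arm is clear, so I'm handing in.

```bash
python3 -c "
from workcell import manip
print(manip.hand_in())"
```

```text
the job is handed in; nothing more can be done
None
```

I brought the jaw's white line to the red mark by rolling the wheel only. Then I pressed the lock paddle down to its stop, moved clear and handed in at about 15 s of the 58 s. The hand-in gives no verdict.

- **Wheel:** It took four fingertip strokes, the last one in two parts with a look between them. The readings between moves showed 5 to 10 N on the wheel.
- **Line against mark:** The close-up crop before lifting off put them about 0.3 mm apart. The network's readings differed slightly: -0.9 mm with the finger still on the wheel, +0.4 mm after lifting, and +1.4 mm in the final, more distant view. All are inside the 3 mm limit. In the last picture the line runs straight into the blade.
- **Early network readings:** In the scene and top views taken during the last stroke, the network put the line and mark 7 mm and 21 mm apart. The close view showed 3 to 4 mm, so I relied on that.
- **Lock paddle:** The highest reading while pressing was about 13 N. The pad then measured z = 0.051 m, which is the fully down height.
- **Things around the gauge:** The ring and the other things in the last view looked undisturbed. I did not re-measure the mug, oiler or tray, but the arm never went down near them.

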